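# Find the stamped crate and push it onto the dispatch line

## Robot

A 6-joint arm with a two-finger parallel gripper is mounted at the origin on the work surface. World frame = base frame: x ahead of the robot, y to its left, z up, the work surface at z = 0. Lengths are in mm, angles in rad, forces in N, time in s.
With the tool pointing down it reaches from about 400 to 925 mm from the base axis. Payload 12.5 kg.
Tool frame: the origin (TCP) lies at the very end of the fingers, on their centre line; the grasp point (between the pads) lies 19 mm behind it; z points along the fingers, y is the direction in which the jaws open and shut (so a half turn about z gives the same grasp; the last joint's range is limited). The gripper opens to 95 mm and grips with 3 to 60 N. Pads are 20 mm wide; open, the fingers measure 119 mm over their backs; the gripper's body (75 mm by 180 mm) begins 59 mm behind the grasp point.
Start: joints at [1.129, 0.491, 1.559, -0, 1.092, -0.106], TCP at [205.937, 590.116, 214.661] pointing down, gripper open.
Joint ranges: [-3.1, 3.1], [-0.84, 2.19], [0.05, 2.79], [-1.13, 4.28], [0.06, 2.93], [-2.69, 2.69]. Speed limits (rad/s): [2.22, 2.22, 2.79, 3.14, 3.14, 3.14].

## Interface

Orientations are given as [roll, pitch, yaw] about the fixed x, y, z axes, in that order (R = Rz(yaw) Ry(pitch) Rx(roll)).
In Python, from cell import env gives the robot as it stands.
- The arm moves only by the shell command python3 -m pendant 'ROWS'. ROWS is JSON, a list that holds one entry, the list of rows, each a list of 5 numbers: the opening, from 0 (shut) to 1 (fully open), then the shift along the tool's x, y, z in m, then the turn about the tool's z in rad. A call has exactly 8 rows; each row is the pose to reach, as a shift and turn from the pose commanded when the call began, along the tool's axes at that moment; what a row does not reach only later rows make up. A row lasts 1/10 s, in which the tool goes at most 50 mm and 8.59 degrees, less where a joint would pass 70% of its speed; a pose out of reach is approached as far as the arm can. A call with a gripper value outside its range is refused whole. The fingers move at their own pace and stop on an object; the grip force is fixed at half the most. Time passes only in rows, so rows that repeat a pose let the fingers close, or fill a call up. It gives the time, the measured TCP pose, the force and the opening at its end, in the units of the state.
- env.state(): the state, without advancing time (a new reading comes with each control period).
- env.read_camera(name): name is "scene" or "top" or "wrist"; returns a dict with "image" (384x512x3 uint8, blue, green, red), "range_z" (384x512 float32, mm along the optical axis (not along the pixel's ray), 0 where there is no reading), "fx", "fy", "cx", "cy" (pixels), "rvec" (rotation vector, rad) and "tvec" (3), from world to camera coordinates, as OpenCV has them; the wrist camera has in their place "tool_from_camera" (4x4, takes a point from camera to tool coordinates, whose origin is the TCP and whose axes are the flange's). Camera axes: x right, y down, z forward; pixel columns grow to the right and rows downward; lengths in mm; the calibration is good to about 2 mm. The wrist camera is an equidistant fisheye: a pixel r from the principal point sees the ray r / f radians off the axis. A picture is of the moment at which its call begins: read the wrist's pose just before it.
- env.job_done(): hands the job in, once; it reports no verdict.
The state is a dict: "t": time; "joints": joint angles; "qvel": joint speeds; "tau": joint torques, N m; "eef_pos": TCP position; "tcp_rot": TCP orientation; "ft_force": force on the tool from outside, world axes, zero at the start; "moment": the same for the moment, N m; "opening": opening from 0.0 (shut) to 1.0 (fully open).
Only numpy, scipy, OpenCV 4.12 (cv2) and the standard library are available. Lean on these libraries where they do the work, as an engineer would, in place of code of your own. Each camera call takes 0.05 s, during which the arm holds its last target. There are 200 camera calls.

## Task

Tip each of the two wooden crates over towards the robot with the fingertips, by drawing back the top of its far side, so that it comes to lie on its near side with its underside facing away from the robot, and look which one has the burnt ring mark underneath. Then push that crate, lying as it is, sideways until it lies squarely across the bright steel dispatch line with the line under its middle, and leave the other lying where it fell. Do not pinch or lift the crates, and do not disturb the other things on the bench.

Things in the scene. Friction and masses are not known exactly. Their poses are not given: they have to be found in the camera images.
- crate_stamped: closed, slatted wooden packing crate with a dark burnt-in mark, a 74 mm ring with a bar across, on its underside, unseen while it stands. 90 mm deep (x), 150 mm wide (y), 140 mm tall (z), flat faces, 0.4 to 0.65 kg, balance point at its middle. Starts standing upright. Origin: centre of the underside; x away from the robot, z up to the lid
- crate_plain: the other crate: same size, weight, axes and look, but its underside is bare. Either of the two may be the left (+y) one; they stand some 330 mm apart, one on each side of the dispatch line. Pushed or pulled slowly near its top a standing crate tips without sliding, and beyond 33 degrees falls on over by itself
- crate_stamped_middle (a point): middle point of the marked crate: 70 mm above the centre of its underside when it stands; 45 mm above the bench when it lies on its near side
- crate_plain_middle (a point): the same point of the other crate
- dispatch_line: the dispatch line: straight bright steel strip let flush into the bench, running away from the robot midway between the two crates, 440 x 16 mm; crates slide over it freely. Origin at its middle on the bench, x along it away from the robot, y across it to the robot's left
- line_far_end (a point): the end of the dispatch line that is farther from the robot
- finial: bystander: a turned wooden finial standing upright, 44 mm across the foot, 100 mm tall; origin under its foot
- wax_jar: bystander: a squat amber glass jar with a steel lid, 60 mm across, 65 mm tall; origin under its centre
- bowl: bystander: a small turned wooden bowl, 110 mm across the rim, 50 mm tall; origin under its centre
- oil_can: bystander: a steel can, 52 mm across, 100 mm tall; origin under its centre
- offcut: bystander: a wood offcut, 60 x 100 x 40 mm; origin under its centre
Not all that is in view belongs to the job. What is shaped like the crate_stamped but orange is not meant. What is shaped like the crate_plain but orange is not meant.

How it is judged:
By the outcome, as a careful person would: the job done as asked, in the order asked, and still so for the second after the job is handed in, with the robot touching nothing.
It also fails if it takes over 64 s, if anything falls off the work surface, if the arm or the gripper's body presses on something with over 40 N, if the wrist force passes 120 N, or if a joint passes its speed limit or range.

## Working session

There is one attempt and no reset: what is moved stays moved. The work goes in short steps, Python scripts to look and compute and a shell command to move; the robot and the scene stay as the last step left them, time stands still between calls to the robot, and variables do not carry over. Pictures are saved under pics/ and viewed, about 8 in all and at most 12, crops included, and the job is handed in when it is done.

```bash
mkdir -p pics; ls; cat > h.py <<'E'
import numpy as np, cv2
from cell import env
def cam(n):
    c=env.read_camera(n); return c
def world(c):
    h,w=c['range_z'].shape
    u,v=np.meshgrid(np.arange(w),np.arange(h)); z=c['range_z']
    P=np.stack([(u-c['cx'])/c['fx']*z,(v-c['cy'])/c['fy']*z,z],-1)
    R=cv2.Rodrigues(np.array(c['rvec'],float))[0]
    return (P-np.array(c['tvec'],float).reshape(3))@R
E
python3 - <<'E'
from h import *
s=env.state();print(s)
for n in('scene','top'):
    c=cam(n);cv2.imwrite(f'pics/{n}0.png',c['image']);np.save(f'{n}0.npy',world(c))
a=[cv2.imread(f'pics/{n}0.png') for n in('scene','top')]
E
```

```text
pics
{'t': 0.0, 'joints': array([ 1.12937129e+00,  4.91548447e-01,  1.55948528e+00,  7.12705434e-06,
        1.09170506e+00, -1.05617376e-01]), 'qvel': array([-2.53582763e-04,  1.01823067e-03,  1.84965703e-03,  1.16036456e-03,
        1.31040422e-03,  6.67981238e-05]), 'tau': array([-9.17077887e-04, -6.12642717e+01, -2.58181643e+01,  6.93516224e-02,
        4.81349160e-02, -6.39425434e-05]), 'eef_pos': array([205.83146482, 589.85543066, 214.05631728]), 'tcp_rot': array([-3.14045357e+00, -1.27113064e-04,  2.80578163e+00]), 'ft_force': array([-0.21967323,  0.66100095, -0.12887689]), 'moment': array([ 0.05883566,  0.01970911, -0.02323662]), 'opening': 0.9983481805311425}
```

View pics/scene0.png

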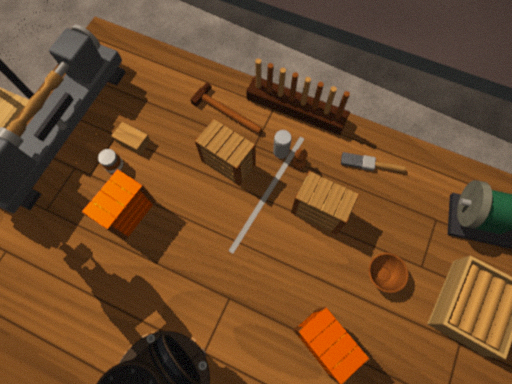

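View pics/top0.png

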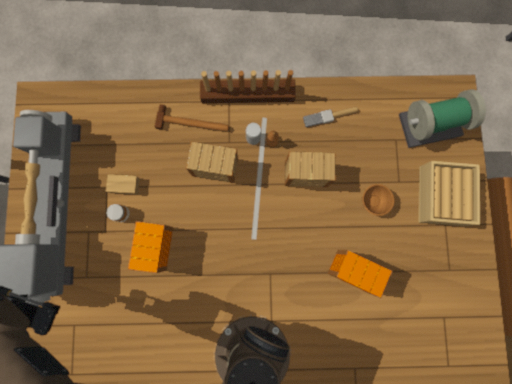

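The images show two wooden crates at about (212,160) and (311,168) in the top view, with the steel line between them from (264,118) to (254,238). The oil can (253,132) and finial (272,135) stand by the line's far end, and the hammer lies behind the left crate.

```bash
python3 - <<'E'
from h import *
W=np.load('top0.npy');im=cv2.imread('pics/top0.png').astype(int)
def rect(m,name):
    p=W[m][:,:2].astype(np.float32);r=cv2.minAreaRect(p);print(name,len(p),np.round(r[0],1),np.round(r[1],1),round(r[2],1),'z',np.round(np.median(W[m][:,2]),1))
    b=cv2.boxPoints(r);print(np.round(b).tolist())
def box(u0,u1,v0,v1):
    m=np.zeros(W.shape[:2],bool);m[v0:v1,u0:u1]=1;return m
z=W[...,2]
rect(box(180,245,135,190)&(z>134)&(z<146),'L')
rect(box(280,345,140,195)&(z>134)&(z<146),'R')
g=im.min(-1)
rect(box(248,270,145,245)&(g>120)&(z<6)&(z>-6),'line')
rect(box(258,270,110,245)&(g>120)&(z<6)&(z>-6),'linefull')
rect(box(244,263,120,146)&(z>90),'can')
rect(box(264,283,125,145)&(z>20),'finial')
rect(box(364,400,180,220)&(z>10),'bowl')
rect(box(150,235,100,135)&(z>8),'hammer')
rect(box(300,360,100,130)&(z>8),'brush')
rect(box(196,300,65,105)&(z>15),'rack')
for p in [(254,238),(264,118)]:print(W[p[1],p[0]])
E
```

```text
L 1229 [638.1 118. ] [149.9  90.4] 79.6 z 139.2
[[580.0, 52.0], [669.0, 36.0], [696.0, 184.0], [607.0, 200.0]]
R 1250 [ 608.5 -203.3] [149.3  91.1] 87.1 z 139.4
[[559.0, -276.0], [650.0, -280.0], [658.0, -131.0], [567.0, -126.0]]
line 331 [546.6 -30.8] [ 17.7 333.2] 83.7 z 0.6
[[380.0, -21.0], [711.0, -58.0], [713.0, -40.0], [382.0, -4.0]]
linefull 201 [639.5 -41.1] [ 17.5 358.7] 83.7 z 0.7
[[460.0, -30.0], [817.0, -69.0], [819.0, -52.0], [462.0, -13.0]]
can 166 [742.4 -19.4] [43.6 46.5] 89.0 z 99.9
[[719.0, -41.0], [765.0, -42.0], [766.0, 2.0], [720.0, 3.0]]
finial 113 [548.7 -54.5] [ 35.9 407.6] 80.0 z 76.6
[[345.0, -37.0], [746.0, -108.0], [752.0, -72.0], [351.0, -1.0]]
bowl 692 [ 416.4 -256. ] [106.6 514.8] 26.1 z 30.3
[[255.0, -48.0], [482.0, -511.0], [577.0, -464.0], [351.0, -1.0]]
hammer 750 [611.  167.8] [548.7 289. ] 5.3 z 23.1
[[324.0, 286.0], [351.0, -1.0], [897.0, 49.0], [871.0, 337.0]]
brush 473 [ 646.3 -142.1] [157.6 634.7] 50.6 z 18.1
[[351.0, -1.0], [841.0, -405.0], [941.0, -283.0], [451.0, 120.0]]
rack 2516 [648.3  -1. ] [338.7 594.4] 89.7 z 51.2
[[350.0, -169.0], [945.0, -172.0], [946.0, 167.0], [352.0, 170.0]]
[384.27852134 -14.63176026  -0.46045868]
[816.47625549 -59.88811654   1.90252319]
```

```bash
cat >> h.py <<'E'
from scipy.spatial.transform import Rotation as Ro
def plan(p,yaw):
    s=env.state();R=Ro.from_euler('xyz',s['tcp_rot']).as_matrix()
    d=R.T@(np.array(p,float)-s['eef_pos'])/1000
    t=-(yaw-s['tcp_rot'][2]); t=(t+np.pi)%(2*np.pi)-np.pi
    print('t',round(s['t'],2),'pos',np.round(s['eef_pos'],1),'rot',np.round(s['tcp_rot'],3),'f',np.round(s['ft_force'],1),'shift',np.round(d,4),'turn',round(t,3))
E
python3 -c "
from h import *
plan((722,103,214),np.pi-.178)"
```

```text
t 0.1 pos [205.8 589.9 214.1] rot [-3.141 -0.     2.806] f [ 0.3  0.6 -0.3] shift [-6.478e-01 -2.896e-01  3.000e-04] turn -0.158
```

```bash
python3 -m pendant '[[[1,-0.02,-0.01,0,0],[1,-0.06,-0.027,0,-0.02],[1,-0.1,-0.045,0,-0.04],[1,-0.145,-0.065,0,-0.06],[1,-0.19,-0.085,0,-0.08],[1,-0.235,-0.105,0,-0.1],[1,-0.28,-0.125,0,-0.13],[1,-0.325,-0.145,0,-0.157]]]'
python3 -c "
from h import *
plan((722,103,214),np.pi-.178)"
```

```text
t: 0.9
eef_pos: [466.1, 344.5, 214.5]
tcp_rot: [-3.142, -0.0, 2.964]
ft_force: [1.0, 0.3, -0.5]
opening: 0.998
t 0.9 pos [466.1 344.5 214.5] rot [-3.142 -0.     2.964] f [ 1.   0.3 -0.5] shift [-0.2945 -0.1925  0.0005] turn 0.0
```

```bash
python3 -m pendant '[[[1,-0.04,-0.026,0,0],[1,-0.08,-0.052,0,0],[1,-0.12,-0.078,0,0],[1,-0.16,-0.104,0,0],[1,-0.2,-0.13,0,0],[1,-0.24,-0.157,0,0],[1,-0.28,-0.183,0,0],[1,-0.295,-0.193,0,0]]]'
python3 -c "
from h import *
plan((722,103,118),np.pi-.178)"
```

```text
t: 1.7
eef_pos: [723.2, 100.1, 213.5]
tcp_rot: [-3.141, -0.0, 2.96]
ft_force: [-0.0, 0.9, -0.1]
opening: 1.007
t 1.7 pos [723.2 100.1 213.5] rot [-3.141 -0.     2.96 ] f [-0.   0.9 -0.1] shift [0.0016 0.0026 0.0955] turn -0.004
```

Down 95 mm behind the crate.

```bash
python3 -m pendant '[[[1,0,0.001,0.02,0],[1,0,0.002,0.05,0],[1,0,0.003,0.08,0],[1,0,0.003,0.096,0],[1,0,0.003,0.096,0],[1,0,0.003,0.096,0],[1,0.005,0.003,0.096,0],[1,0.015,0.003,0.096,0]]]'
python3 - <<'E'
from h import *
plan((722,103,118),np.pi-.178)
c=cam('scene');cv2.imwrite('pics/s1.png',cv2.resize(c['image'][80:280,140:400],None,fx=2.5,fy=2.5))
E
```

```text
t: 2.5
eef_pos: [706.9, 109.4, 119.9]
tcp_rot: [3.141, 0.002, 2.963]
ft_force: [-0.5, -0.5, 0.4]
opening: 0.998
t 2.5 pos [706.9 109.4 119.9] rot [3.141e+00 2.000e-03 2.963e+00] f [-0.5 -0.5  0.4] shift [-0.0159 -0.0036  0.002 ] turn -0.001
```

View pics/s1.png

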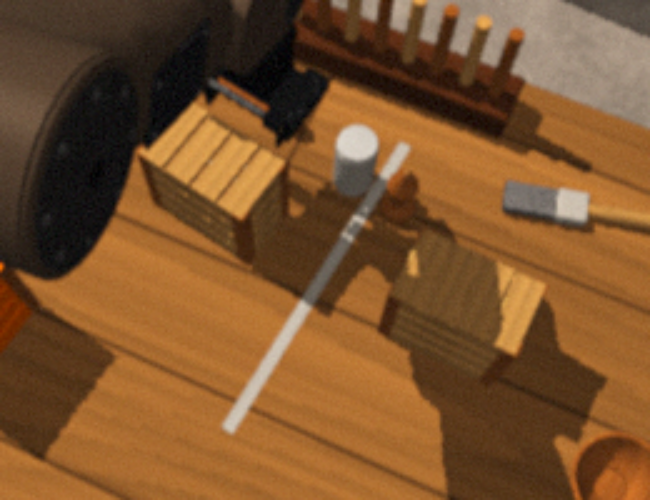

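The gripper is behind the left crate's far side, with the fingers at about (250,95) in the crop. Nothing has been touched. Now I pull slowly.

```bash
python3 -m pendant '[[[1,0.005,0,0.001,0],[1,0.01,0,0.001,0],[1,0.015,0,0.001,0],[1,0.02,0,0.001,0],[1,0.025,0,0.001,0],[1,0.03,0,0.001,0],[1,0.035,0,0.001,0],[1,0.04,0,0.001,0]]]'
python3 -m pendant '[[[1,0.005,0,0,0],[1,0.01,0,0,0],[1,0.015,0,0,0],[1,0.02,0,0,0],[1,0.025,0,0,0],[1,0.03,0,0,0],[1,0.035,0,0,0],[1,0.04,0,0,0]]]'
```

```text
t: 3.35
eef_pos: [667.0, 116.5, 117.8]
tcp_rot: [3.141, 0.0, 2.963]
ft_force: [2.8, -0.2, 4.6]
opening: 1.002
t: 4.15
eef_pos: [627.2, 123.7, 117.3]
tcp_rot: [-3.141, -0.001, 2.963]
ft_force: [0.1, -0.3, 0.6]
opening: 1.003
```

```bash
python3 -m pendant '[[[1,0.005,0,0,0],[1,0.01,0,0,0],[1,0.015,0,0,0],[1,0.02,0,0,0],[1,0.02,0,0,0],[1,0.02,0,-0.02,0],[1,0.02,0,-0.05,0],[1,0.02,0,-0.09,0]]]'
python3 - <<'E'
from h import *
plan((693,-208,214),np.pi-.054)
c=cam('scene');cv2.imwrite('pics/s2.png',cv2.resize(c['image'][80:280,140:400],None,fx=2.5,fy=2.5))
E
```

```text
t: 4.95
eef_pos: [607.8, 127.0, 207.4]
tcp_rot: [-3.141, -0.003, 2.963]
ft_force: [0.2, 0.1, 0.3]
opening: 0.999
t 4.95 pos [607.8 127.  207.4] rot [-3.141e+00 -3.000e-03  2.963e+00] f [0.2 0.1 0.3] shift [-0.1434 -0.3145 -0.0068] turn -0.125
```

View pics/s2.png

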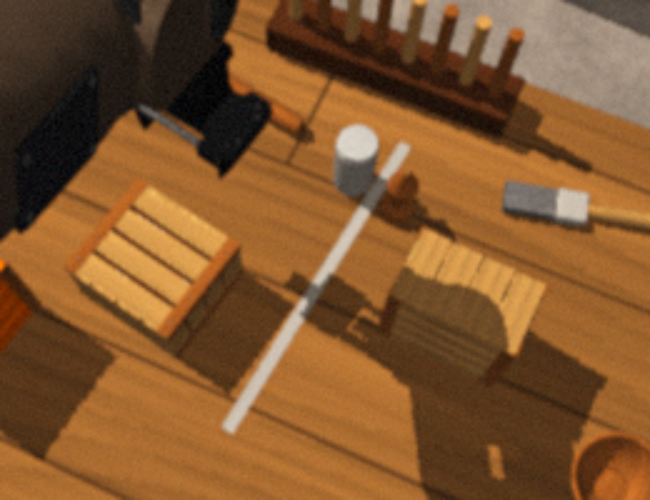

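The left crate has tipped and lies on its near side, around (155,260) in the crop. Next is the right crate.

```bash
python3 -m pendant '[[[1,-0.015,-0.033,-0.007,-0.02],[1,-0.035,-0.075,-0.007,-0.04],[1,-0.055,-0.12,-0.007,-0.06],[1,-0.075,-0.163,-0.007,-0.08],[1,-0.094,-0.206,-0.007,-0.1],[1,-0.114,-0.25,-0.007,-0.125],[1,-0.134,-0.293,-0.007,-0.125],[1,-0.143,-0.314,-0.007,-0.125]]]'
python3 - <<'E'
from h import *
plan((685,-207.5,118),np.pi-.054)
E
```

```text
t: 5.8
eef_pos: [693.5, -211.3, 214.0]
tcp_rot: [-3.141, 0.0, 3.085]
ft_force: [-0.2, 0.7, -0.3]
opening: 1.002
t 5.8 pos [ 693.5 -211.3  214. ] rot [-3.141  0.     3.085] f [-0.2  0.7 -0.3] shift [0.0088 0.0034 0.096 ] turn -0.002
```

```bash
python3 -m pendant '[[[1,0,0.001,0.02,0],[1,0,0.002,0.05,0],[1,0,0.002,0.08,0],[1,0,0.002,0.096,0],[1,0,0.002,0.096,0],[1,0.003,0.002,0.096,0],[1,0.01,0.002,0.096,0],[1,0.017,0.002,0.096,0]]]'
python3 -m pendant '[[[1,0.005,0,0,0],[1,0.01,0,0,0],[1,0.015,0,0,0],[1,0.02,0,0,0],[1,0.025,0,0,0],[1,0.03,0,0,0],[1,0.035,0,0,0],[1,0.04,0,0,0]]]'
python3 -m pendant '[[[1,0.005,0,0,0],[1,0.01,0,0,0],[1,0.015,0,0,0],[1,0.02,0,0,0],[1,0.025,0,0,0],[1,0.03,0,0,0],[1,0.035,0,0,0],[1,0.04,0,0,0]]]'
```

```text
t: 6.6
eef_pos: [676.2, -204.4, 120.0]
tcp_rot: [-3.141, 0.002, 3.088]
ft_force: [0.2, -0.4, 1.1]
opening: 1.003
t: 7.4
eef_pos: [636.0, -202.2, 118.7]
tcp_rot: [3.142, 0.0, 3.088]
ft_force: [2.9, -0.3, 3.5]
opening: 1.001
t: 8.2
eef_pos: [595.7, -199.9, 118.3]
tcp_rot: [3.141, -0.001, 3.088]
ft_force: [0.8, -0.7, 0.7]
opening: 0.999
```

```bash
python3 -m pendant '[[[1,0.005,0,0,0],[1,0.01,0,0,0],[1,0.015,0,0,0],[1,0.018,0,0,0],[1,0.018,0,0,0],[1,0.018,0,-0.02,0],[1,0.018,0,-0.05,0],[1,0.018,0,-0.09,0]]]'
python3 - <<'E'
from h import *
plan((760,-60,300),np.pi)
c=cam('wrist');cv2.imwrite('pics/w1.png',c['image']);print(c['fx'],c['cx'],c['cy'],np.round(c['tool_from_camera'],3))
c=cam('top');cv2.imwrite('pics/t1.png',c['image']);np.save('t1.npy',world(c))
cv2.imwrite('pics/m1.png',np.hstack([cv2.imread('pics/w1.png')[:, :],cv2.imread('pics/t1.png')])[:,:,:])
m=np.hstack([cv2.imread('pics/w1.png'),cv2.imread('pics/t1.png')]);cv2.imwrite('pics/m1.png',cv2.resize(m,(800,300),interpolation=cv2.INTER_AREA))
E
```

```text
t: 9.0
eef_pos: [578.0, -198.9, 208.4]
tcp_rot: [3.14, -0.003, 3.088]
ft_force: [0.8, -0.2, 0.3]
opening: 1.001
t 9.0 pos [ 578.  -198.9  208.4] rot [ 3.140e+00 -3.000e-03  3.088e+00] f [ 0.8 -0.2  0.3] shift [-0.174   0.1486 -0.0919] turn -0.054
297.3186396354542 256.7691089008703 191.68644949111328 [[  -0.      -0.96    -0.28    78.59 ]
 [   1.      -0.      -0.      -1.461]
 [   0.      -0.28     0.96  -169.587]
 [   0.       0.       0.       1.   ]]
```

View pics/m1.png

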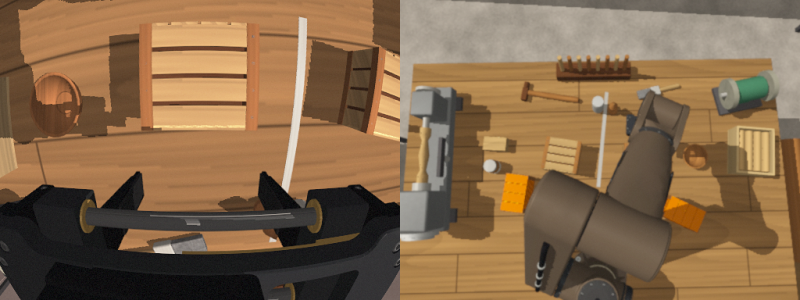

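The wrist view (left half) shows the right crate lying with its slats up, and the left crate still lying. To see the undersides I'll turn the wrist half round so the camera sits on the far side looking back.

```bash
python3 -m pendant '[[[1,-0.015,0.013,0.005,0.1],[1,-0.045,0.04,0.005,0.24],[1,-0.075,0.067,0.005,0.38],[1,-0.105,0.095,0.005,0.52],[1,-0.135,0.122,0.005,0.66],[1,-0.165,0.149,0.005,0.8],[1,-0.19,0.172,0.005,0.94],[1,-0.193,0.175,0.005,1.08]]]'
python3 -m pendant '[[[1,0,0,0,0.14],[1,0,0,0,0.28],[1,0,0,0,0.42],[1,0,0,0,0.56],[1,0,0,0,0.7],[1,0,0,0,0.84],[1,0,0,0,0.98],[1,0,0,0,1.12]]]'
python3 -m pendant '[[[1,0,0,0,0.14],[1,0,0,0,0.28],[1,0,0,0,0.42],[1,0,0,0,0.56],[1,0,0,0,0.7],[1,0,0,0,0.84],[1,0,0,0,0.88],[1,0,0,0,0.88]]]'
python3 - <<'E'
from h import *
plan((780,-35,200),0)
print(env.state()['joints'])
c=cam('wrist');cv2.imwrite('pics/w2.png',c['image'])
c=cam('top');cv2.imwrite('pics/t2.png',c['image']);np.save('t2.npy',world(c))
E
```

```text
t: 9.9
eef_pos: [782.5, -31.6, 201.8]
tcp_rot: [-3.141, -0.001, 2.005]
ft_force: [0.9, -0.3, 0.6]
opening: 1.003
t: 10.7
eef_pos: [780.6, -34.7, 202.8]
tcp_rot: [-3.141, 0.0, 0.882]
ft_force: [0.9, 0.2, -0.5]
opening: 0.997
t: 11.5
eef_pos: [780.6, -34.7, 202.9]
tcp_rot: [-3.141, 0.001, 0.007]
ft_force: [0.8, 0.2, 0.5]
opening: 1.001
t 11.5 pos [780.6 -34.7 202.9] rot [-3.141e+00  1.000e-03  7.000e-03] f [0.8 0.2 0.5] shift [-0.0006  0.0003  0.0029] turn 0.007
[-1.28883257e-01  7.40176465e-01  1.11105592e+00  9.03596699e-05
  1.29094355e+00  1.43450078e+00]
```

View pics/w2.png

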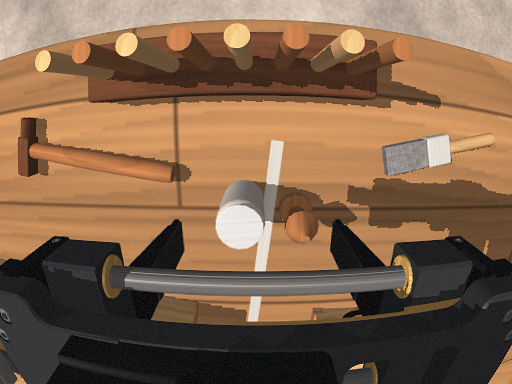

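The wrist camera looks past the far side (rack at top, can at (240,220)), and the gripper hides the crates. A quarter turn will put the crates at the side of the fisheye view.

```bash
python3 -m pendant '[[[1,0,-0.01,0,-0.14],[1,0,-0.02,0,-0.28],[1,0,-0.03,0,-0.42],[1,0,-0.04,0,-0.56],[1,0,-0.055,0,-0.7],[1,0,-0.055,0,-0.84],[1,0,-0.055,0,-0.98],[1,0,-0.055,0,-1.12]]]'
python3 -m pendant '[[[1,0,0,0,-0.14],[1,0,0,0,-0.28],[1,0,0,0,-0.42],[1,0,0,0,-0.45],[1,0,0,0,-0.45],[1,0,0,0,-0.45],[1,0,0,0,-0.45],[1,0,0,0,-0.45]]]'
python3 - <<'E'
from h import *
plan((760,-300,200),np.pi/2)
c=cam('wrist');cv2.imwrite('pics/w3.png',c['image'])
c=cam('top');cv2.imwrite('pics/t3.png',c['image']);np.save('t3.npy',world(c))
E
```

```text
t: 12.4
eef_pos: [780.2, 20.5, 203.4]
tcp_rot: [-3.141, -0.0, 1.135]
ft_force: [0.1, 0.1, -0.9]
opening: 1.001
t: 13.2
eef_pos: [780.2, 20.3, 203.6]
tcp_rot: [3.141, -0.0, 1.577]
ft_force: [0.3, 0.2, -0.3]
opening: 1.002
t 13.2 pos [780.2  20.3 203.6] rot [ 3.141 -0.     1.577] f [ 0.3  0.2 -0.3] shift [-0.3201 -0.0224  0.0036] turn 0.007
```

```bash
python3 -m pendant '[[[1,-0.02,0,0,0],[1,-0.06,-0.004,0,0],[1,-0.105,-0.008,0,0],[1,-0.15,-0.012,0,0],[1,-0.195,-0.016,0,0],[1,-0.24,-0.02,0,0],[1,-0.285,-0.022,0,0],[1,-0.32,-0.022,0,0]]]'
python3 - <<'E'
from h import *
plan((760,-300,200),np.pi/2)
c=cam('wrist');cv2.imwrite('pics/w4.png',c['image'])
c=cam('top');cv2.imwrite('pics/t4.png',c['image']);np.save('t4.npy',world(c))
m=np.hstack([cv2.imread(f'pics/w{i}.png') for i in(3,4)]);cv2.imwrite('pics/m2.png',cv2.resize(m,(800,300),interpolation=cv2.INTER_AREA))
E
```

```text
t: 14.1
eef_pos: [759.2, -304.1, 203.7]
tcp_rot: [-3.142, 0.0, 1.576]
ft_force: [-0.1, 0.4, -0.2]
opening: 1.001
t 14.1 pos [ 759.2 -304.1  203.7] rot [-3.142  0.     1.576] f [-0.1  0.4 -0.2] shift [0.0041 0.0008 0.0037] turn 0.005
```

View pics/m2.png

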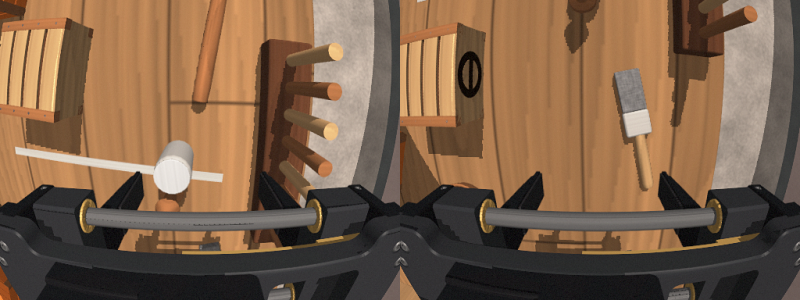

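The right crate's underside carries the ring, at (470,75) in the right half. The left crate's underside, near (72,70) in the left half, is bare. Next I measure how the right crate lies.

```bash
python3 - <<'E'
from h import *
def rect(W,x,y):
    m=(abs(W[...,0]-x)<120)&(abs(W[...,1]-y)<120)&(abs(W[...,2]-90)<6)
    p=W[m][:,:2].astype(np.float32)
    if len(p)<50: return len(p)
    r=cv2.minAreaRect(p);return len(p),np.round(r[0],1),np.round(r[1],1),round(r[2],1)
c=cam('scene');cv2.imwrite('pics/s4.png',c['image']);S=world(c)
for n,W in [(i,np.load(f'{i}.npy')) for i in('t1','t2','t3','t4')]+[('scene',S)]:
    print(n,'R',rect(W,494,-197),'L',rect(W,525,138))
E
```

```text
t1 R 33 L (1812, array([517.2, 140. ]), array([150.3, 139. ]), 79.9)
t2 R (1838, array([ 488.7, -197.6]), array([150.1, 138.9]), 87.0) L (136, array([582. , 162.6]), array([83.5, 20.2]), 78.5)
t3 R (1859, array([ 488.5, -197.5]), array([151. , 138.7]), 87.0) L (100, array([575.5, 191.8]), array([26.3, 41.4]), 82.2)
t4 R 0 L (1314, array([520.1, 157. ]), array([116.5, 138.6]), 79.4)
scene R (1075, array([ 489.6, -196.8]), array([150. , 140.4]), 87.0) L 0
```

```bash
python3 - <<'E'
from h import *
plan((477,-302,204),1.461)
W=np.load('top0.npy')
m=(abs(W[...,0]-500)<90)&(abs(W[...,1]+430)<90)&(W[...,2]>10)
print('bowl',W[m].min(0),W[m].max(0))
E
```

```text
t 14.25 pos [ 759.3 -303.6  202.9] rot [-3.141 -0.     1.574] f [1.2 0.6 0.3] shift [ 0.0025 -0.2823 -0.001 ] turn 0.113
bowl [ 454.33123625 -493.60221495   10.00880112] [ 557.94073425 -385.60547871   56.40851885]
```

```bash
python3 -m pendant '[[[1,0,-0.02,0,0.02],[1,0,-0.06,0,0.04],[1,0,-0.1,0,0.07],[1,0,-0.14,0,0.1],[1,0.001,-0.18,0,0.113],[1,0.002,-0.22,0,0.113],[1,0.002,-0.26,0,0.113],[1,0.0025,-0.282,0,0.113]]]'
python3 -m pendant '[[[1,0,0,0.02,0],[1,0,0,0.05,0],[1,0,0,0.08,0],[1,0,0,0.11,0],[1,0,0,0.135,0],[1,0,0,0.155,0],[1,0,0,0.168,0],[1,0,0,0.168,0]]]'
python3 -c "
from h import *
plan((477,-302,35),1.461)"
```

```text
t: 15.05
eef_pos: [475.9, -298.4, 204.1]
tcp_rot: [-3.141, -0.0, 1.465]
ft_force: [2.1, -0.9, 0.1]
opening: 1.0
t: 15.85
eef_pos: [478.0, -298.6, 34.5]
tcp_rot: [-3.14, -0.001, 1.465]
ft_force: [0.0, 0.0, -0.1]
opening: 1.0
t 15.85 pos [ 478.  -298.6   34.5] rot [-3.140e+00 -1.000e-03  1.465e+00] f [ 0.   0.  -0.1] shift [-0.0035 -0.0007 -0.0005] turn 0.004
```

```bash
python3 -m pendant '[[[1,0.005,0,0,0.004],[1,0.01,0,0,0.004],[1,0.015,0,0,0.004],[1,0.02,0,0,0.004],[1,0.027,0,0,0.004],[1,0.035,0,0,0.004],[1,0.043,0,0,0.004],[1,0.05,0,0,0.004]]]'
python3 -m pendant '[[[1,0.007,0,0,0],[1,0.014,0,0,0],[1,0.021,0,0,0],[1,0.028,0,0,0],[1,0.035,0,0,0],[1,0.042,0,0,0],[1,0.047,0,0,0],[1,0.05,0,0,0]]]'
cat > m.py <<'E'
from h import *
L=np.array([546.6,-30.8]);n=np.array([.1097,.994])
for k in('scene','top'):
    c=cam(k);cv2.imwrite(f'pics/cur_{k}.png',c['image']);W=world(c)
    m=(abs(W[...,0]-500)<110)&(W[...,1]<75)&(W[...,1]>-290)&(abs(W[...,2]-90)<6)
    p=W[m][:,:2].astype(np.float32)
    if len(p)>50:
        r=cv2.minAreaRect(p);print(k,len(p),np.round(r,1) if 0 else (np.round(r[0],1),np.round(r[1],1),round(r[2],1)),'lat',round(float(n@(np.array(r[0])-L)),1))
    g=W[c['image'].min(-1)>120];g=g[(abs(g[:,2])<5)&(abs((g[:,:2]-L)@n)<25)&(g[:,0]<720)&(g[:,0]>350)]
    r=cv2.fitLine(g[:,:2].astype(np.float32),cv2.DIST_HUBER,0,.01,.01).ravel();r=r*np.sign(r[0]) if 0 else r
    print(' line',len(g),np.round(r,4),'deg',np.degrees(np.arctan(r[1]/r[0])))
s=env.state();print(s['t'],'tcp',s['eef_pos'],'lat',n@(s['eef_pos'][:2]-L),s['tcp_rot'][2],s['ft_force'])
E
python3 m.py
```

```text
t: 16.65
eef_pos: [484.0, -249.0, 35.7]
tcp_rot: [3.141, 0.0, 1.461]
ft_force: [0.7, -3.7, 3.3]
opening: 0.999
t: 17.45
eef_pos: [489.2, -199.4, 35.6]
tcp_rot: [-3.141, -0.0, 1.461]
ft_force: [-0.7, -4.0, 2.2]
opening: 1.003
 line 70 [ 9.984000e-01 -5.630000e-02  6.918199e+02 -4.758660e+01] deg -3.227748
top 636 (array([564.1, -47.4]), array([231.8,  88.4]), 68.2) lat -14.6
 line 200 [ 9.938000e-01 -1.115000e-01  6.384824e+02 -4.060730e+01] deg -6.4002857
17.55 tcp [ 488.97468709 -199.21184412   35.40864454] lat -173.72286988578193 1.4610797420539305 [ 0.06098473 -0.89331174  0.25639751]
```

```bash
python3 -m pendant '[[[1,0.006,0,0,0],[1,0.014,0,0,0],[1,0.022,0,0,0],[1,0.03,0,0,0],[1,0.038,0,0,0],[1,0.046,0,0,0],[1,0.052,0,0,0],[1,0.056,0,0,0]]]'
python3 -m pendant '[[[1,0.004,0,0,0],[1,0.008,0,0,0],[1,0.012,0,0,0],[1,0.016,0,0,0],[1,0.018,0,0,0],[1,0.018,0,0,0],[1,0.018,0,0,0],[1,0.018,0,0,0]]]'
python3 -c "
from h import *
L=np.array([546.6,-30.8]);n=np.array([.1097,.994]);print(n@(env.state()['eef_pos'][:2]-L))"
python3 -m pendant '[[[1,-0.01,0,0,0],[1,-0.03,0,0,0],[1,-0.06,0,0,0],[1,-0.1,0,0,0],[1,-0.1,0,-0.03,0],[1,-0.1,0,-0.07,0],[1,-0.1,0,-0.12,0],[1,-0.1,0,-0.165,0]]]'
python3 m.py
```

```text
t: 18.35
eef_pos: [495.4, -143.6, 35.6]
tcp_rot: [-3.142, -0.0, 1.461]
ft_force: [-0.5, -2.1, -1.4]
opening: 0.999
t: 19.15
eef_pos: [497.3, -126.4, 35.6]
tcp_rot: [3.142, -0.0, 1.461]
ft_force: [0.6, -0.5, -0.1]
opening: 0.997
-100.43409775508259
t: 19.95
eef_pos: [485.9, -226.5, 202.7]
tcp_rot: [3.141, -0.0, 1.46]
ft_force: [1.6, -0.7, -0.6]
opening: 1.001
scene 77 (array([573.5,  38.8]), array([31.7, 92. ]), 26.6) lat 72.1
 line 120 [ 9.916000e-01 -1.292000e-01  6.764553e+02 -4.510400e+01] deg -7.4236364
top 1916 (array([512.4, -18. ]), array([197.6, 139. ]), 83.7) lat 9.0
 line 241 [ 9.939000e-01 -1.104000e-01  5.621018e+02 -3.214960e+01] deg -6.3367357
20.05 tcp [ 487.92137878 -227.52349789  206.1861729 ] lat -201.98020164906092 1.4604522041028614 [-0.86213747  0.06175192 -1.10701226]
```

```bash
sed -i "s/(W\[...,1\]<75)/(W[...,1]-1*(-26-.17*(W[...,0]-500))<83)\&(W[...,1]<48)/" m.py; python3 m.py; python3 - <<'E'
from h import *
c=cam('top');W=world(c);m=(abs(W[...,2]-90)<5)&(abs(W[...,0]-510)<110)&(W[...,1]<120)&(W[...,1]>-120)
# gap histogram in y near x=510
q=W[m&(abs(W[...,0]-510)<8)][:,1];h=np.histogram(q,np.arange(-120,121,6));print(h[0])
E
```

```text
line 115 [ 9.899000e-01 -1.416000e-01  6.775556e+02 -4.492800e+01] deg -8.140121
top 1815 (array([509.8, -41.5]), array([150.2, 139. ]), 83.6) lat -14.7
 line 242 [ 9.93900e-01 -1.10100e-01  5.69518e+02 -3.26511e+01] deg -6.3192945
20.15 tcp [ 486.24893992 -226.38397094  201.31280156] lat -201.03097840756914 1.4604429767971818 [-0.05148094 -0.03480822 -0.99300225]
[ 4  9  7  9  9  6  5  6  3  9  7  7  7  4  5  6  9  8  9  4  7 10  8  9
 10  5  0  0  0  0  4  6  7 10  6  8  6  4  8  7]
```

```bash
python3 -m pendant '[[[1,0,0,0.03,0],[1,0,0,0.07,0],[1,0,0,0.11,0],[1,0,0,0.145,0],[1,0,0,0.165,0],[1,0,0,0.165,0],[1,0.03,0,0.165,0],[1,0.06,0,0.165,0]]]'
python3 -m pendant '[[[1,0.02,0,0,0],[1,0.03,0,0,0],[1,0.036,0,0,0],[1,0.041,0,0,0],[1,0.046,0,0,0],[1,0.051,0,0,0],[1,0.055,0,0,0],[1,0.055,0,0,0]]]'
python3 -m pendant '[[[1,0,0,0,0],[1,-0.01,0,0,0],[1,-0.03,0,0,0],[1,-0.06,0,0,0],[1,-0.1,0,0,0],[1,-0.1,0,-0.05,0],[1,-0.1,0,-0.11,0],[1,-0.1,0,-0.165,0]]]'
python3 m.py
```

```text
t: 21.0
eef_pos: [492.7, -166.0, 35.5]
tcp_rot: [-3.141, -0.0, 1.459]
ft_force: [1.0, 0.3, -0.0]
opening: 1.002
t: 21.8
eef_pos: [499.0, -111.2, 35.6]
tcp_rot: [3.142, -0.0, 1.461]
ft_force: [-0.7, 0.4, 0.1]
opening: 1.004
t: 22.6
eef_pos: [487.2, -211.7, 187.0]
tcp_rot: [-3.14, -0.001, 1.46]
ft_force: [0.3, -1.2, -0.3]
opening: 1.0
 line 91 [ 9.856000e-01 -1.689000e-01  6.825223e+02 -4.545650e+01] deg -9.725449
top 1780 (array([511.8, -26.7]), array([150.2, 139.2]), 83.4) lat 0.2
 line 247 [ 9.940000e-01 -1.094000e-01  5.698524e+02 -3.313460e+01] deg -6.2801013
22.7 tcp [ 489.67422586 -212.72630013  191.44273918] lat -187.0794997560426 1.460320190276311 [ 0.3064578   0.10587521 -0.47990688]
```

```bash
python3 -m pendant '[[[1,-0.03,0,-0.03,0],[1,-0.06,0,-0.03,0],[1,-0.1,0,-0.03,0],[1,-0.14,0,-0.03,0],[1,-0.17,0,-0.03,0],[1,-0.18,0,-0.03,0],[1,-0.18,0,-0.03,0],[1,-0.18,0,-0.03,0]]]'
python3 m.py
```

```text
t: 23.5
eef_pos: [468.0, -388.9, 215.2]
tcp_rot: [-3.141, -0.001, 1.461]
ft_force: [-0.2, 0.3, 0.1]
opening: 0.998
scene 571 (array([553. , -77.1]), array([136. ,  68.3]), 39.5) lat -45.3
 line 169 [ 9.95000e-01 -1.00200e-01  6.62099e+02 -4.35819e+01] deg -5.7522907
top 1778 (array([511.9, -26.9]), array([149.8, 139.3]), 83.8) lat 0.1
 line 230 [ 9.938000e-01 -1.115000e-01  5.693964e+02 -3.282920e+01] deg -6.399705
23.6 tcp [ 468.42993171 -388.51817944  215.60205477] lat -364.14712685173976 1.4619258133070996 [ 0.71163354 -0.21283512 -0.00732552]
```

View pics/cur_top.png

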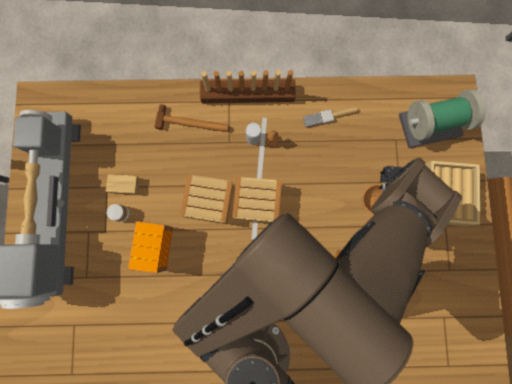

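The right crate lies squarely over the line, centred at about (258,200). The left crate lies beside it at (207,199) with a gap between them, and the visible bystanders haven't moved. The arm is clear, so I'm handing in.

```bash
python3 -c "
from cell import env
print(env.job_done())"
```

```text
the job is handed in; nothing more can be done
None
```

The job is done and handed in at about 24 s of the 64 s allowed, but I got no verdict back. I tipped both crates towards the robot by drawing back the top of their far sides. The wrist camera showed the ring mark under the right (−y) crate, and the left one's underside was bare. I pushed the right crate sideways onto the dispatch line with the open fingertips, without pinching or lifting.

**Last checks (top camera):**
- **Marked crate:** its centre was about 0.1 mm from my line fit, within the 2 mm calibration. Its sides were about 0.2° off the line's direction, and it was lying flat with its top at 90 mm.
- **Other crate:** it lies where it fell, with a gap of about 14–20 mm between the two.
- **Arm and forces:** the arm was clear of everything, and the wrist force readings stayed within about 6 N.
- **Bystanders:** the can, finial, jar and offcut looked unmoved. The arm partly hid the bowl in the final picture, and the fingers stayed about 80 mm or more from it while low.

**Checks that disagreed:** the scene camera gave no usable figure for the final position because the arm hid part of the crate. The placing therefore rests on the top camera alone.

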